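# Start the clamp screw over the leg blank

## Task

First slide the wooden leg blank along its channel, under the clamp bridge, until it is fully home against the end stop. Then, by its crank handle, turn the clamp screw backward (anticlockwise from above) until you feel it drop into the start of its thread, and from there turn it forward one full turn. Finish holding the handle, still, with the screw started and the blank still home; do not let go, and leave the other tools on the bench where they are.

Things in the scene. Friction and masses are not known exactly. Their poses are not given: they have to be found in the camera images.
- jig: Clamp jig fixed on the bench, its place and heading differ each time. Origin on the bench top straight below the screw axis; z up, y along the channel towards the end stop. Plywood base 120 wide (x +-60), 10 thick, from y -340 to +110. Two dark guide rails, inner faces at x +-24, 20 wide, tops 24 above the bench, from y -110 to +95.
- stop_face (a point): Middle of the end stop's face that the blank must meet: jig x 0, y +85, 25 above the bench. The stop is a dark block across the channel, its top 40 above the bench.
- bridge (a point): Centre of the grey steel bridge over the channel: 100 along jig x, y -22 to +22, underside 48 and top 62 above the bench. This point is on its top. The round dark threaded boss, 44 diameter, stands on it.
- boss_axis (a point): Centre of the threaded boss's top face on the vertical screw axis, 98 above the bench. Fixed on the jig.
- blank: Leg blank: pale wooden bar 45 wide (its x), 250 long (its y), 30 high, about 0.2 kg. Origin: centre of its underside. Loose, flat on the jig's base (10 above the bench), along the jig's y axis, front already between the rails (1.5 play a side), 110 to 170 short of the stop; its rear beyond the rails is free to grip. Home: front end on the stop, origin at jig y -40.
- handle: Crank handle: upright wooden cylinder, 18 diameter, 50 high, on the end of the crank arm, 50 from the screw axis. Origin: centre of its underside, on the arm's top, 140 above the bench less the screw's sink. It goes round with the screw and does not spin on the arm; fingers can turn round it. Nothing else stands more than 2 above the arm's top.
- handle_top (a point): Centre of the handle's top face, 50 above its underside.
- screw_turn (a joint): Turn of screw, crank and handle about the vertical axis, rad: grows forward (clockwise from above), falls backward. At t the handle lies at angle -t from the jig's x axis (at 0 on its +x side). Starts at 2.0 to 2.8. About 0.03 N m to turn. No stops within need. The thread's start lies 0.5 to 2.3 rad backward of the starting position, differs each time, is not marked.
- screw_sink (a joint): How far the screw is down, m. It rests by its weight (0.45 kg) on the thread: right-hand, one start, 0.008 a turn, 0.002 play. At first on top of the first thread, 0 to 0.003. Turned backward it climbs to 0 at the thread's start, there drops to 0.008; forward it then sinks 0.008 a turn. Limit 0.022. A firm grip holds it up and hides the drop; fingers loosely round the handle let it fall.
- rasp: Bystander: rasp with a dark wooden handle, 330 long. Origin on the bench below it.
- glue: Bystander: white glue bottle, 60 diameter, 150 high. Origin: centre of its underside.
- mallet: Bystander: wooden mallet lying down, head 65 x 130 x 65. Origin below the head's centre.

How it is judged:
By the outcome, as a careful person would: the job done as asked, in the order asked, and still so for the second after the job is handed in, while the arm keeps its last pose, push and grip.
It also fails if it takes over 72 s, if anything falls off the work surface, if the arm or the gripper's body presses on something with over 40 N, if the wrist force passes 120 N, or if a joint passes its speed limit or range.

## Robot

A 6-joint arm with a two-finger parallel gripper is mounted at the origin on the work surface. World frame = base frame: x ahead of the robot, y to its left, z up, the work surface at z = 0. Lengths are in m, angles in rad, forces in N, time in s.
With the tool pointing down it reaches from about 0.275 to 0.825 m from the base axis. Payload 4.9 kg.
Tool frame: the origin (TCP) lies on the front face of the gripper's body, between the roots of the fingers; the fingertips stand 73 mm ahead of it and the grasp point (between the pads) lies 54 mm ahead of it; z points along the fingers, y is the line along which they close (so a half turn about z gives the same grasp; the last joint's range is limited). The gripper opens to 85 mm and grips with 20 to 120 N. Pads are 22 mm wide; open, the fingers measure 114 mm over their backs; the gripper's body (76 mm by 85 mm) begins 54 mm behind the grasp point. The pads swing forward as they close: fully open they stand 13 mm farther back than shut.
Start: joints at [1.099, 0.326, -0.193, 1.052, 0, 1.437], TCP at [0.182, 0.519, 0.304] pointing down, gripper open.
Joint ranges: [-2.65, 2.65], [-0.97, 1.79], [-1.3, 1.35], [-1.93, 2.1], [-1.47, 1.37], [-3.14, 3.14]. Speed limits (rad/s): [2.57, 2.57, 3.14, 3.14, 3.14, 3.14].

## Interface

Orientations are given as [roll, pitch, yaw] about the fixed x, y, z axes, in that order (R = Rz(yaw) Ry(pitch) Rx(roll)).
In Python, from workcell import * gives the robot as it stands. The module is installed in compiled form; this text tells all that it offers.
- The arm moves only by the tool jog_arm, never from a script. Its argument "commands" is a list that holds one entry, the list of rows, each a list of 7 numbers: the shift along the tool's x, y, z as a fraction of full scale, then the turn, a rotation vector about the tool's x, y, z as a fraction of full scale, then the opening, from 0 (shut) to 1 (fully open). A call has 1 to 5 rows; each row is the pose to reach, as a shift and turn from the pose commanded when the call began, along the tool's axes at that moment; what a row does not reach only later rows make up. Full scale, the value 1, is 0.4 m for a shift and 120 degrees for a turn. A row lasts 1/12 s, in which the tool goes at most 41.7 mm and 7.16 degrees, less where a joint would pass 70% of its speed; a pose out of reach is approached as far as the arm can. A call with a number of a shift or a turn outside -1 to 1 is refused whole. A call with a gripper value outside its range is refused whole. The fingers move at their own pace and stop on an object; "squeeze" is the grip in N (left out, the last holds). Time passes only in rows, so rows that repeat a pose let the fingers close. It gives the time, the measured TCP pose, the force, the opening and the grip force at its end, in the units of the state.
- sense(): the state, without advancing time (a new reading comes with each control period).
- grab_frame(name): name is "scene" or "top" or "wrist"; returns a dict with "pixels" (400x640x3 uint8, red, green, blue), "z_map" (400x640 float32, m along the optical axis (not along the pixel's ray), 0 where there is no reading), "K" (3x3 intrinsics, pixels), "R" (3x3) and "t" (3): a world point X has camera coordinates R X + t; the wrist camera has in their place "tool_from_camera" (4x4, takes a point from camera to tool coordinates, whose origin is the TCP and whose axes are the flange's). Camera axes: x right, y down, z forward; pixel columns grow to the right and rows downward; lengths in m; the calibration is good to about 2 mm. A picture is of the moment at which its call begins: read the wrist's pose just before it.
- close_job(): hands the job in; it is judged then, once.
Trained networks look in a picture, given as the dict that the camera call returned (one of the last four; its "shot" number tells which), for a name from the list of things; names that differ only in an ending like _2 or _b are one class to them, and where a whole thing is asked for, a point or a joint stands for the part that bears it (a point fixed in the world has none). Each returns a list of dicts, best first, with "conf" (0 to 1); they miss things now and then, are a little off and sometimes report something else, mostly with a low value. They report only what shows in the picture. A call takes as long as a camera call.
- look_for(picture, name): "location" ([column, row] in pixels, amid what is visible of it).
- regions_of(picture, name): "pixels" (400x640 bool, what is visible of it) and "location" ([column, row] in pixels, amid what is visible of it).
The state is a dict: "t": time; "joints": joint angles; "qd": joint speeds; "joint_efforts": joint torques, N m; "ee_pos": TCP position; "tcp_rot": TCP orientation; "wrist_force": force on the tool from outside, world axes, zero at the start; "moment": the same for the moment, N m; "gripper_width": finger opening in m; "grip_force": force on a finger pad.
Only numpy, scipy, OpenCV 4.12 (cv2) and the standard library are available. Lean on these libraries where they do the work, as an engineer would, in place of code of your own. Each camera call takes 0.05 s, during which the arm holds its last target. There are 200 camera calls.

## Working session

There is one attempt and no reset: what is moved stays moved. The work goes in short steps, Python scripts to look and compute and a tool call to move; the robot and the scene stay as the last step left them, time stands still between calls to the robot, and variables do not carry over. Pictures are saved under pics/ and viewed, at most 10 in all, crops included, and the job is handed in when it is done.

Besides the shell and the picture viewer there is one more tool, called as name(argument=value, ...) on one line, values as JSON. jog_arm: Moves the arm, as the interface text tells. Shift numbers are shares of 0.4 m and turn numbers shares of 120 degrees, none past 1 either way. Its arguments: {"type":"object","properties":{"commands":{"type":"array","items":{"type":"array","items":{"type":"array","items":{"type":"number"}}}},"squeeze":{"type":"number"}},"required":["commands"]}

```bash
mkdir -p pics; cat > h.py <<'E'
from workcell import *
import numpy as np, cv2
from scipy.spatial.transform import Rotation as Ro
np.set_printoptions(precision=4,suppress=True)
def world(p,mask=None):
    z=p["z_map"]; v,u=np.nonzero((z>0)&(mask if mask is not None else True))
    d=z[v,u]; K=p["K"]
    c=np.stack([(u-K[0,2])/K[0,0]*d,(v-K[1,2])/K[1,1]*d,d],1)
    return (c-p["t"])@p["R"]
def save(p,n): cv2.imwrite("pics/"+n+".png",p["pixels"][:,:,::-1])
E
python3 - <<'E'
from h import *
print(sense())
for c in ["top","scene"]:
    p=grab_frame(c); save(p,c+"0")
    for n in ["jig","blank","handle","bridge","boss_axis","handle_top","stop_face","rasp","glue","mallet"]:
        for r in regions_of(p,n)[:2]:
            w=world(p,r["pixels"])
            if len(w)==0: continue
            print(c,n,round(r["conf"],2),np.round(r["location"]),len(w),np.median(w,0),w.min(0),w.max(0))
        l=look_for(p,n)[:1]
        print("   look",n,[(np.round(a["location"],1),round(a["conf"],2)) for a in l])
E
```

```text
{'t': 0.0, 'joints': array([ 1.0988,  0.3269, -0.1936,  1.052 ,  0.    ,  1.4366]), 'qd': array([-0.0018, -0.0009, -0.0002, -0.0006, -0.0007, -0.0015]), 'joint_efforts': array([  0.001 , -44.3398,  26.2444,   0.0155,   0.    ,  -0.    ]), 'ee_pos': array([0.182 , 0.5185, 0.3031]), 'tcp_rot': array([-3.1399, -0.0002,  2.8038]), 'wrist_force': array([-0.1253, -0.491 , -0.3506]), 'moment': array([ 0.0636,  0.0369, -0.0485]), 'grip_force': 0.0, 'gripper_width': 0.08526109557795926}
top jig 0.72 [314. 214.] 3880 [ 0.5688 -0.0495  0.0114] [ 0.4759 -0.3283 -0.0064] [0.689  0.1366 0.191 ]
   look jig [(array([313.7, 213.4]), 0.71)]
top blank 0.72 [354. 206.] 1138 [ 0.5981 -0.173   0.0394] [ 0.5503 -0.298  -0.0021] [ 0.6521 -0.0484  0.0495]
top blank 0.19 [259. 159.] 341 [0.743  0.1473 0.1023] [ 0.7235  0.1248 -0.0017] [0.815  0.1947 0.1555]
   look blank [(array([353.2, 208.3]), 0.81)]
top handle 0.45 [304. 225.] 22 [ 0.5146 -0.0166  0.1876] [ 0.5091 -0.0226  0.1685] [ 0.5233 -0.0108  0.191 ]
   look handle []
top bridge 0.69 [316. 215.] 3813 [ 0.5683 -0.0513  0.0114] [ 0.4759 -0.3283 -0.008
[... 2090 characters left out ...]
314. 216.] 2502 [ 0.5906 -0.0467  0.0136] [ 0.4095 -0.3266 -0.0065] [0.6909 0.1424 0.1926]
   look stop_face [(array([314. , 214.3]), 0.62)]
scene rasp 0.59 [399. 167.] 404 [0.5507 0.3957 0.017 ] [ 0.3945  0.3618 -0.0029] [0.7151 0.4297 0.0439]
   look rasp [(array([400.2, 166.7]), 0.7)]
scene glue 0.81 [381. 218.] 404 [0.7677 0.1427 0.0901] [ 0.7296  0.1229 -0.0004] [0.7864 0.2208 0.1572]
scene glue 0.33 [401. 168.] 346 [0.5596 0.3948 0.017 ] [ 0.3982  0.3606 -0.0032] [0.7151 0.4311 0.0402]
   look glue [(array([381. , 216.9]), 0.71)]
scene mallet 0.6 [196. 256.] 1146 [ 0.5782 -0.4838  0.0604] [ 0.3552 -0.5638 -0.0031] [ 0.6191 -0.43    0.0744]
   look mallet [(array([199.8, 256.4]), 0.64)]
```

View pics/top0.png

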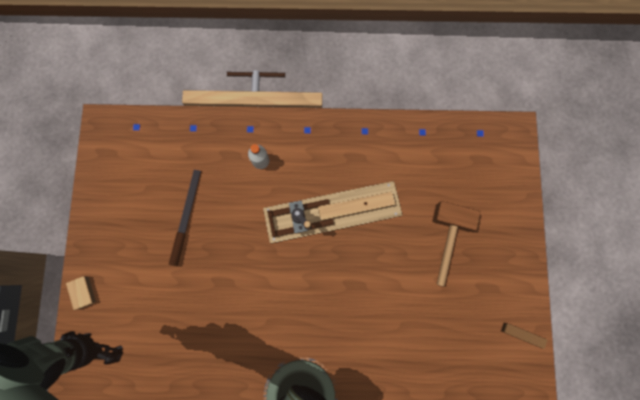

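View pics/scene0.png

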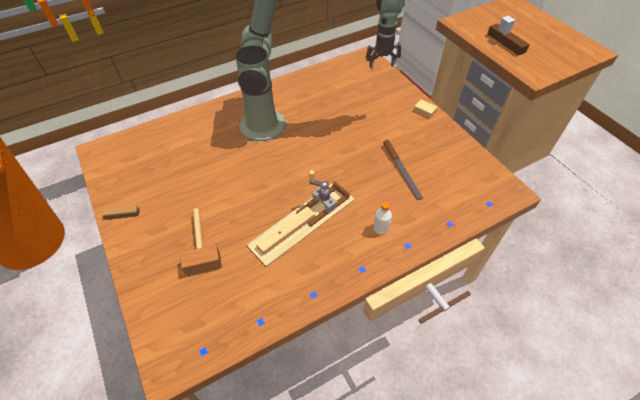

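Top view: the jig runs from (270,225), the stop end, to (398,197). The boss is at about (298,215), the handle at about (307,225), and the blank's rear at about (395,201). The scene view agrees. Next I fit the jig frame from depth.

```bash
cat >> h.py <<'E'
def jigfit(c):
    p=grab_frame(c); w=world(p)
    b=w[(w[:,0]>.4)&(w[:,0]<.72)&(w[:,1]>-.4)&(w[:,1]<.22)&(w[:,2]>.006)&(w[:,2]<.2)]
    return p,b
E
python3 - <<'E'
from h import *
for c in ["top","scene"]:
    p,b=jigfit(c)
    s=b[b[:,2]<.05]
    r=cv2.minAreaRect((s[:,:2]*1000).astype(np.float32)); print(c,"jig rect",r)
    bl=b[(b[:,2]>.035)&(b[:,2]<.045)&(b[:,1]<-.05)]
    print("blank rect",cv2.minAreaRect((bl[:,:2]*1000).astype(np.float32)),np.median(bl[:,2]))
    h=b[(b[:,2]>.183)]; print("handle top",len(h),h.mean(0),h.min(0),h.max(0))
    st=b[(b[:,2]>.036)&(b[:,2]<.045)&(b[:,1]>.02)]; print("stop",len(st),st.mean(0))
    br=b[(b[:,2]>.057)&(b[:,2]<.067)]; print("bridge",len(br),br.mean(0),cv2.minAreaRect((br[:,:2]*1000).astype(np.float32)))
    hh=b[(b[:,2]>.1)&(b[:,2]<.145)];print("arm/screw",len(hh),hh.mean(0))
E
```

```text
top jig rect ((560.4134521484375, -90.24868774414062), (317.42694091796875, 618.7628784179688), 0.0019839394371956587)
blank rect ((599.746337890625, -172.23721313476562), (45.820308685302734, 249.46029663085938), 13.085400581359863) 0.03973201945734246
handle top 30 [ 0.5179 -0.0147  0.1873] [ 0.5112 -0.0225  0.1832] [ 0.5262 -0.0079  0.1916]
stop 84 [0.5327 0.1059 0.0398]
bridge 200 [0.5561 0.0203 0.062 ] ((556.131591796875, 17.540002822875977), (100.42378234863281, 43.55569076538086), 12.91552734375)
arm/screw 160 [0.5461 0.0106 0.136 ]
scene jig rect ((559.8181762695312, -90.19284057617188), (618.9182739257812, 318.9485168457031), 89.9298095703125)
blank rect ((599.8570556640625, -172.76177978515625), (59.511783599853516, 248.67530822753906), 16.032054901123047) 0.04081610389008038
handle top 18 [ 0.518  -0.0153  0.1877] [ 0.5063 -0.0228  0.1831] [ 0.5257 -0.0068  0.1945]
stop 52 [0.541  0.099  0.0405]
bridge 125 [0.5662 0.0148 0.0626] ((557.5390625, 16.81608009338379), (100.9127426147461, 44.741615295410156), 15.236621856689453)
arm/screw 148 [0.5509 0.0076 0.1299]
```

The fit holds up: bridge centre (0.556, 0.0175), heading 13°, blank on the axis and about 155 mm short of the stop, handle radius 50 mm with t ≈ 2.66. I'll push the blank's rear face with shut fingers.

```bash
cat >> h.py <<'E'
O=np.array([.5561,.0175,0]); H=np.radians(13.0)
def jw(x,y,z): return O+np.array([x*np.cos(H)-y*np.sin(H), x*np.sin(H)+y*np.cos(H), z])
def wj(p): p=np.asarray(p)-O; return np.array([p[0]*np.cos(H)+p[1]*np.sin(H),-p[0]*np.sin(H)+p[1]*np.cos(H),p[2]])
def down(yaw): return Ro.from_euler("xyz",[np.pi,0,yaw])
def row(p0,R0,p1,R1):
    return np.r_[R0.inv().apply(p1-p0)/.4,(R0.inv()*R1).as_rotvec()/np.radians(120)]
def plan(waypoints,p0=None,R0=None,sm=.2,sr=35.0):
    """waypoints (pos,R): prints one target row per 5-row call"""
    s=sense()
    p=s["ee_pos"] if p0 is None else p0; R=Ro.from_euler("xyz",s["tcp_rot"]) if R0 is None else R0
    for p1,R1 in waypoints:
        rv=(R.inv()*R1).as_rotvec(); n=int(np.ceil(max(np.linalg.norm(p1-p)/sm,np.degrees(np.linalg.norm(rv))/sr,.01)))
        for k in range(n):
            q=p+(p1-p)/(n-k); Q=R*Ro.from_rotvec((R.inv()*R1).as_rotvec()/(n-k))
            print(np.round(row(p,R,q,Q),4).tolist(),"->",q); p,R=q,Q
E
python3 - <<'E'
from h import *
R=down(np.radians(103))
plan([(jw(0,-350,.303)*0+jw(0,-.350,.303),R),(jw(0,-.350,.095),R)])
E
```

```text
[-0.3531, -0.3224, 0.0005, -0.0, 0.0, 0.0961] -> [0.2728 0.3504 0.3037]
[-0.4104, -0.2454, 0.0005, -0.0, 0.0, 0.0961] -> [0.3633 0.1819 0.3035]
[-0.4512, -0.1584, 0.0005, -0.0, 0.0, 0.0961] -> [0.4538 0.0134 0.3034]
[-0.4737, -0.065, 0.0005, -0.0, 0.0, 0.0961] -> [ 0.5443 -0.155   0.3032]
[-0.4771, 0.031, 0.0004, -0.0, 0.0, 0.0961] -> [ 0.6348 -0.3235  0.303 ]
[-0.0, -0.0, 0.26, -0.0, -0.0, -0.0] -> [ 0.6348 -0.3235  0.199 ]
[-0.0, -0.0, 0.26, -0.0, -0.0, -0.0] -> [ 0.6348 -0.3235  0.095 ]
```

jog_arm(commands=[[[-0.353,-0.322,0,0,0,0.096,0],[-0.353,-0.322,0,0,0,0.096,0],[-0.353,-0.322,0,0,0,0.096,0],[-0.353,-0.322,0,0,0,0.096,0],[-0.353,-0.322,0,0,0,0.096,0]]])

```text
t: 2.62
ee_pos: [0.2735, 0.3477, 0.3039]
tcp_rot: [-3.141, 0.001, 2.601]
wrist_force: [0.3, 0.7, 0.6]
gripper_width: 0.0251
grip_force: 0.0
```

jog_arm(commands=[[[-0.41,-0.245,0,0,0,0.096,0],[-0.41,-0.245,0,0,0,0.096,0],[-0.41,-0.245,0,0,0,0.096,0],[-0.41,-0.245,0,0,0,0.096,0],[-0.41,-0.245,0,0,0,0.096,0]]])

```text
t: 3.03
ee_pos: [0.3645, 0.1795, 0.3042]
tcp_rot: [3.141, 0.002, 2.399]
wrist_force: [-0.1, 0.5, -1.1]
gripper_width: -0.0005
grip_force: 0.0
```

jog_arm(commands=[[[-0.451,-0.158,0,0,0,0.096,0],[-0.451,-0.158,0,0,0,0.096,0],[-0.451,-0.158,0,0,0,0.096,0],[-0.451,-0.158,0,0,0,0.096,0],[-0.451,-0.158,0,0,0,0.096,0]]])

```text
t: 3.45
ee_pos: [0.4556, 0.0106, 0.3042]
tcp_rot: [3.141, 0.002, 2.197]
wrist_force: [0.9, -0.1, 0.9]
gripper_width: 0.0
grip_force: 0.0
```

jog_arm(commands=[[[-0.474,-0.065,0,0,0,0.096,0],[-0.474,-0.065,0,0,0,0.096,0],[-0.474,-0.065,0,0,0,0.096,0],[-0.474,-0.065,0,0,0,0.096,0],[-0.474,-0.065,0,0,0,0.096,0]]])

```text
t: 3.87
ee_pos: [0.5462, -0.1584, 0.3038]
tcp_rot: [3.141, 0.002, 1.997]
wrist_force: [-0.3, 0.1, 0.1]
gripper_width: 0.0002
grip_force: 0.0
```

jog_arm(commands=[[[-0.477,0.031,0,0,0,0.096,0],[-0.477,0.031,0,0,0,0.096,0],[-0.477,0.031,0,0,0,0.096,0],[-0.477,0.031,0,0,0,0.096,0],[-0.477,0.031,0,0,0,0.096,0]]])

```text
t: 4.28
ee_pos: [0.6361, -0.3268, 0.3031]
tcp_rot: [3.141, 0.001, 1.796]
wrist_force: [-0.5, 1.1, -0.2]
gripper_width: 0.0001
grip_force: 0.0
```

jog_arm(commands=[[[0,0,0.104,0,0,0,0],[0,0,0.208,0,0,0,0],[0,0,0.312,0,0,0,0],[0,0,0.416,0,0,0,0],[0,0,0.49,0,0,0,0]]])

```text
t: 4.7
ee_pos: [0.6335, -0.322, 0.1035]
tcp_rot: [-3.139, -0.003, 1.798]
wrist_force: [-0.0, 0.9, -0.5]
gripper_width: -0.0001
grip_force: 0.0
```

jog_arm(commands=[[[0,0,0.03,0,0,0,0],[0,0,0.03,0,0,0,0]]])

```text
t: 4.87
ee_pos: [0.633, -0.3215, 0.0918]
tcp_rot: [-3.137, -0.005, 1.798]
wrist_force: [-0.0, 0.8, -0.7]
gripper_width: -0.0001
grip_force: 0.0
```

```bash
python3 - <<'E'
from h import *
s=sense(); print(wj(s["ee_pos"]),s["tcp_rot"],s["wrist_force"],s["t"])
p=grab_frame("scene"); save(p,"s1")
cv2.imwrite("pics/s1c.png",cv2.resize(p["pixels"][130:300,200:420,::-1],None,fx=3.5,fy=3.5))
E
```

```text
[-0.0013 -0.3476  0.0918] [-3.1366 -0.0052  1.7984] [-0.0356  0.7577 -0.7225] 4.8667
```

View pics/s1c.png

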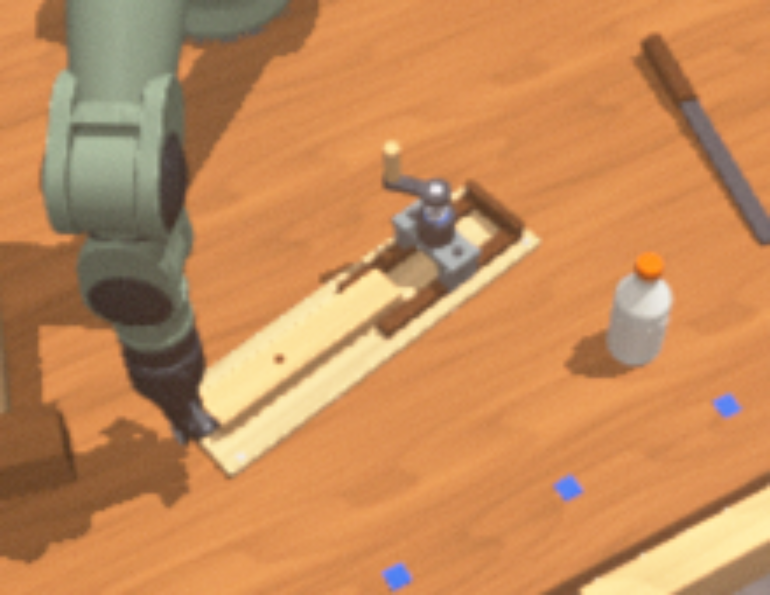

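The fingertips are just behind the blank's rear end (crop about (205,430)), and the channel is clear. Pushing now.

jog_arm(commands=[[[0.03,0,0,0,0,0,0],[0.07,0,0,0,0,0,0],[0.11,0,0,0,0,0,0],[0.15,0,0,0,0,0,0],[0.19,0,0,0,0,0,0]]])

```text
t: 5.33
ee_pos: [0.6201, -0.2498, 0.0999]
tcp_rot: [3.137, 0.005, 1.798]
wrist_force: [0.4, -0.4, -0.8]
gripper_width: 0.0002
grip_force: 0.5
```

jog_arm(commands=[[[0.04,0.003,0,0,0,0,0],[0.08,0.003,0,0,0,0,0],[0.12,0.003,0,0,0,0,0],[0.15,0.003,0,0,0,0,0],[0.17,0.003,0,0,0,0,0]]])

```text
t: 5.75
ee_pos: [0.606, -0.1827, 0.0994]
tcp_rot: [3.137, 0.005, 1.799]
wrist_force: [0.9, -2.5, 2.9]
gripper_width: 0.0003
grip_force: 1.7
```

```bash
python3 - <<'E'
from h import *
s=sense(); print(wj(s["ee_pos"]),s["tcp_rot"],s["wrist_force"],s["t"])
E
```

```text
[ 0.0036 -0.2063  0.0994] [3.1369 0.005  1.799 ] [ 0.9177 -2.514   2.8866] 5.75
```

jog_arm(commands=[[[0.012,0,0.005,0,0,0,0],[0.024,0,0.005,0,0,0,0],[0.036,0,0.005,0,0,0,0],[0.048,0,0.005,0,0,0,0],[0.056,0,0.005,0,0,0,0]]])

```text
t: 6.17
ee_pos: [0.5988, -0.1604, 0.0939]
tcp_rot: [3.142, 0.0, 1.798]
wrist_force: [0.9, -3.3, 2.8]
gripper_width: 0.0
grip_force: 1.6
```

jog_arm(commands=[[[0.004,0,0,0,0,0,0],[0.007,0,0,0,0,0,0],[0.01,0,0,0,0,0,0]]])

```text
t: 6.42
ee_pos: [0.5978, -0.1567, 0.0937]
tcp_rot: [-3.141, 0.0, 1.798]
wrist_force: [1.0, -3.0, 1.9]
gripper_width: 0.0001
grip_force: 1.5
```

```bash
python3 - <<'E'
from h import *
s=sense(); print(wj(s["ee_pos"]),s["tcp_rot"],s["wrist_force"],s["t"])
E
```

```text
[ 0.0015 -0.1791  0.0937] [-3.1414  0.      1.7983] [ 0.963  -3.0332  1.887 ] 6.4167
```

Sliding friction is about 3 N. I'll creep forward until the stop shows in the force.

jog_arm(commands=[[[0.003,0,0,0,0,0,0],[0.006,0,0,0,0,0,0],[0.008,0,0,0,0,0,0],[0.008,0,0,0,0,0,0]]])

```text
t: 6.75
ee_pos: [0.597, -0.1532, 0.0938]
tcp_rot: [-3.141, -0.001, 1.799]
wrist_force: [-0.2, -2.8, 1.7]
gripper_width: -0.0001
grip_force: 1.1
```

```bash
python3 - <<'E'
from h import *
s=sense(); print(wj(s["ee_pos"]),s["wrist_force"],s["t"])
E
```

```text
[ 0.0014 -0.1755  0.0938] [-0.1955 -2.7586  1.682 ] 6.75
```

jog_arm(commands=[[[0.003,0,0,0,0,0,0],[0.005,0,0,0,0,0,0],[0.005,0,0,0,0,0,0]]])

```text
t: 7.0
ee_pos: [0.5965, -0.1512, 0.0937]
tcp_rot: [-3.141, -0.0, 1.799]
wrist_force: [0.6, -2.3, 1.8]
gripper_width: 0.0001
grip_force: 1.0
```

jog_arm(commands=[[[0.003,0,0,0,0,0,0],[0.005,0,0,0,0,0,0],[0.005,0,0,0,0,0,0]]])

```text
t: 7.25
ee_pos: [0.5968, -0.1508, 0.094]
tcp_rot: [3.141, 0.003, 1.798]
wrist_force: [2.9, -5.9, -0.7]
gripper_width: 0.0002
grip_force: 3.3
```

```bash
python3 - <<'E'
from h import *
s=sense(); print(wj(s["ee_pos"]),s["wrist_force"],s["t"])
E
```

```text
[ 0.0018 -0.1731  0.094 ] [ 2.8805 -5.9412 -0.6735] 7.25
```

jog_arm(commands=[[[0.003,0,0,0,0,0,0],[0.006,0,0,0,0,0,0],[0.006,0,0,0,0,0,0]]])

```text
t: 7.5
ee_pos: [0.5973, -0.1503, 0.0946]
tcp_rot: [3.14, 0.008, 1.797]
wrist_force: [2.7, -10.9, -1.0]
gripper_width: 0.0004
grip_force: 5.8
```

```bash
python3 - <<'E'
from h import *
s=sense(); print(wj(s["ee_pos"]),s["wrist_force"],s["t"])
p,b=jigfit("top")
f=[]
for P in b: f.append(wj(P))
f=np.array(f)
m=(abs(f[:,2]-.04)<.005)&(abs(f[:,0])<.02); y=np.sort(f[m,1]); print("top-level y",y[:5],y[-5:])
g=f[(abs(f[:,0])<.015)&(f[:,1]>.025)&(f[:,1]<.085)&(f[:,2]<.05)]; print("blank front z",np.c_[g[:,1],g[:,2]][np.argsort(g[:,1])][::6])
save(p,"t2"); cv2.imwrite("pics/t2c.png",cv2.resize(p["pixels"][170:260,250:410,::-1],None,fx=5,fy=5,interpolation=cv2.INTER_CUBIC))
E
```

```text
[ 0.0024 -0.1728  0.0946] [  2.7061 -10.8789  -1.0296] 7.5
top-level y [-0.1054 -0.1052 -0.1022 -0.102  -0.1011] [0.0956 0.0961 0.0962 0.0966 0.0968]
blank front z [[0.0256 0.0408]
 [0.0276 0.0396]
 [0.0301 0.0412]
 [0.032  0.0402]
 [0.0339 0.0426]
 [0.0366 0.0372]
 [0.039  0.0419]
 [0.041  0.0387]
 [0.0436 0.0385]
 [0.0458 0.0335]
 [0.0476 0.0369]
 [0.0499 0.0414]
 [0.0526 0.0391]
 [0.0545 0.0388]
 [0.0569 0.0412]
 [0.0589 0.0396]
 [0.061  0.0367]
 [0.0634 0.041 ]
 [0.0652 0.0419]
 [0.0675 0.0349]
 [0.0693 0.0379]
 [0.071  0.0408]
 [0.0737 0.0395]
 [0.0756 0.0389]
 [0.0777 0.0352]
 [0.0797 0.0437]
 [0.082  0.0386]
 [0.0844 0.0394]]
```

View pics/t2c.png

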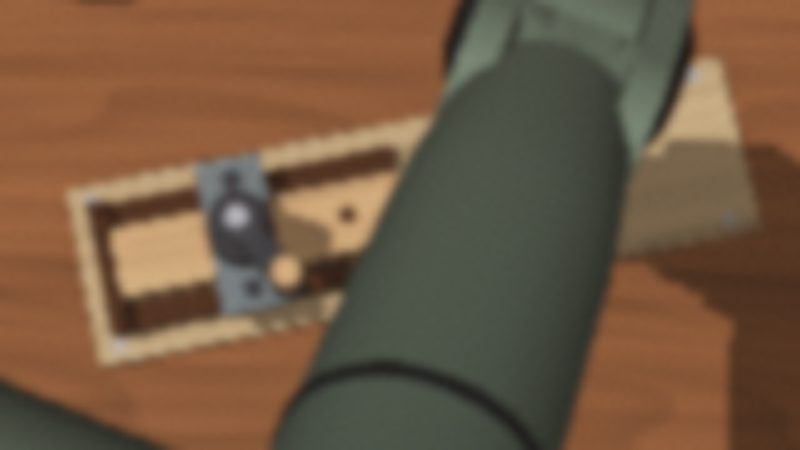

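The blank is home: force rose to 11 N with no further motion, and the pale bar reaches the dark stop at crop (110,250). Retreating, then going over the handle at (0.518, -0.015).

```bash
cat >> h.py <<'E'
def hp(phi_deg,z,r=.05): a=np.radians(phi_deg); return O+np.array([r*np.cos(a),r*np.sin(a),z])
E
python3 - <<'E'
from h import *
R0=Ro.from_euler("xyz",sense()["tcp_rot"]); R=down(np.radians(103))
plan([(jw(0,-.200,.095),R),(jw(0,-.210,.290),R),(hp(220.5,.290),down(np.radians(220.5))),(hp(220.5,.217),down(np.radians(220.5)))])
E
```

```text
[-0.0681, -0.0058, -0.0006, 0.0006, 0.0036, -0.0005] -> [ 0.6011 -0.1774  0.095 ]
[-0.025, 0.0, -0.4875, -0.0, 0.0, 0.0] -> [ 0.6033 -0.1871  0.29  ]
[0.1168, -0.0277, -0.0, -0.0, 0.0, -0.2448] -> [ 0.582  -0.1441  0.29  ]
[0.1154, 0.0331, 0.0, 0.0, 0.0, -0.2448] -> [ 0.5607 -0.101   0.29  ]
[0.0843, 0.0855, 0.0, 0.0, 0.0, -0.2448] -> [ 0.5394 -0.058   0.29  ]
[0.0315, 0.1159, 0.0, 0.0, 0.0, -0.2448] -> [ 0.5181 -0.015   0.29  ]
[0.0, -0.0, 0.1825, 0.0, -0.0, 0.0] -> [ 0.5181 -0.015   0.217 ]
```

jog_arm(commands=[[[-0.035,0,0,0,0,0,0],[-0.068,-0.006,0,0,0.003,0,0]]])

```text
t: 7.72
ee_pos: [0.5992, -0.1737, 0.0935]
tcp_rot: [-3.141, -0.009, 1.8]
wrist_force: [-0.8, -1.1, -0.1]
gripper_width: 0.0002
grip_force: 0.0
```

jog_arm(commands=[[[-0.025,0,-0.1,0,0,0,0],[-0.025,0,-0.2,0,0,0,0],[-0.025,0,-0.3,0,0,0,0.6],[-0.025,0,-0.4,0,0,0,0.6],[-0.025,0,-0.488,0,0,0,0.6]]])

```text
t: 8.13
ee_pos: [0.6015, -0.1856, 0.2912]
tcp_rot: [3.141, -0.008, 1.798]
wrist_force: [0.2, -0.2, -0.4]
gripper_width: 0.0359
grip_force: 0.0
```

jog_arm(commands=[[[0.117,-0.028,0,0,0,-0.245,0.6],[0.117,-0.028,0,0,0,-0.245,0.6],[0.117,-0.028,0,0,0,-0.245,0.6],[0.117,-0.028,0,0,0,-0.245,0.6],[0.117,-0.028,0,0,0,-0.245,0.6]]])

```text
t: 8.55
ee_pos: [0.58, -0.142, 0.289]
tcp_rot: [3.138, -0.008, 2.314]
wrist_force: [0.7, 0.1, 0.4]
gripper_width: 0.0516
grip_force: 0.0
```

jog_arm(commands=[[[0.115,0.033,0,0,0,-0.245,0.6],[0.115,0.033,0,0,0,-0.245,0.6],[0.115,0.033,0,0,0,-0.245,0.6],[0.115,0.033,0,0,0,-0.245,0.6],[0.115,0.033,0,0,0,-0.245,0.6]]])

```text
t: 8.97
ee_pos: [0.5589, -0.0993, 0.2892]
tcp_rot: [3.135, -0.005, 2.825]
wrist_force: [0.8, -0.7, -0.6]
gripper_width: 0.0518
grip_force: 0.0
```

jog_arm(commands=[[[0.084,0.085,0,0,0,-0.245,0.6],[0.084,0.085,0,0,0,-0.245,0.6],[0.084,0.085,0,0,0,-0.245,0.6],[0.084,0.085,0,0,0,-0.245,0.6],[0.084,0.085,0,0,0,-0.245,0.6]]])

```text
t: 9.38
ee_pos: [0.5378, -0.0566, 0.2897]
tcp_rot: [3.134, -0.001, -2.947]
wrist_force: [0.3, -0.5, 0.2]
gripper_width: 0.0509
grip_force: 0.0
```

jog_arm(commands=[[[0.03,0.116,0,0,0,-0.245,0.6],[0.03,0.116,0,0,0,-0.245,0.6],[0.03,0.116,0,0,0,-0.245,0.6],[0.03,0.116,0,0,0,-0.245,0.6],[0.03,0.116,0,0,0,-0.245,0.6]]])

```text
t: 9.8
ee_pos: [0.5171, -0.0134, 0.2901]
tcp_rot: [3.135, 0.003, -2.435]
wrist_force: [-0.0, -0.9, 0.1]
gripper_width: 0.0516
grip_force: 0.0
```

```bash
cat >> h.py <<'E'
def wristcloud():
    s=sense(); p=grab_frame("wrist"); T=p["tool_from_camera"]; R=Ro.from_euler("xyz",s["tcp_rot"])
    p["R"]=(T[:3,:3].T@R.as_matrix().T); p["t"]=-T[:3,:3].T@(T[:3,3]+R.as_matrix().T@s["ee_pos"])
    return s,p,world(p)
E
python3 - <<'E'
from h import *
s,p,w=wristcloud(); print(s["ee_pos"],np.degrees(s["tcp_rot"]),s["joints"],s["t"],s["gripper_width"])
save(p,"w3")
b=w[(w[:,2]>.12)&(w[:,2]<.2)]
for lo,hi in [(.18,.195),(.13,.145)]:
    c=b[(b[:,2]>lo)&(b[:,2]<hi)]; print(len(c), c.mean(0) if len(c) else 0, c.min(0) if len(c) else 0, c.max(0) if len(c) else 0, np.median(c,0) if len(c) else 0)
for n in ["handle","handle_top"]:
    for r in regions_of(p,n)[:1]:
        q=world(p,r["pixels"]); print(n,r["conf"],r["location"],np.median(q,0),len(q))
E
```

```text
[ 0.5171 -0.0134  0.2901] [ 179.6406    0.1626 -139.5245] [-0.1715  0.2775 -0.2978  0.9985  0.0062 -0.878 ] 9.8 0.05155403560414533
824 [ 0.5174 -0.0128  0.1862] [ 0.5096 -0.0209  0.18  ] [ 0.5271 -0.0033  0.1884] [ 0.5173 -0.0128  0.1866]
1991 [0.5485 0.0133 0.137 ] [ 0.5073 -0.0231  0.1301] [0.5736 0.0371 0.1449] [0.5523 0.016  0.1369]
handle 0.67 [317.4, 234.0] [ 0.5151 -0.0146  0.1853] 1405
handle_top 0.74 [319.0, 232.1] [ 0.5151 -0.0147  0.1854] 1373
```

View pics/w3.png

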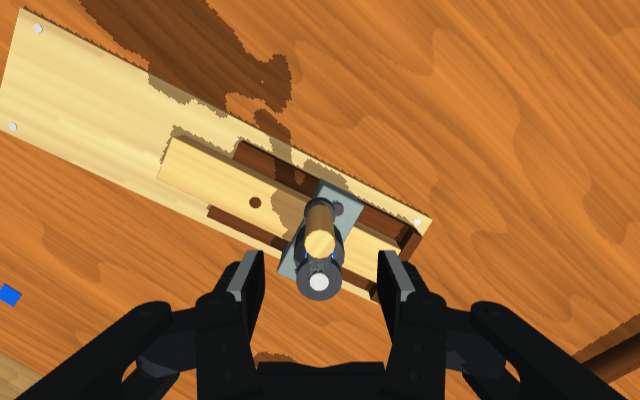

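Wrist view: the handle top at (319,234) is centred between the fingers. It is at z ≈ 0.1866, about 2–3 mm of sink. The blank is still at the stop (right end at about (400,240)). Descending and closing loosely.

jog_arm(commands=[[[0,0,0.05,0,0,0,0.5],[0,0,0.1,0,0,0,0.5],[0,0,0.15,0,0,0,0.5],[0,0,0.182,0,0,0,0.28],[0,0,0.182,0,0,0,0.28]]], squeeze=20)

```text
t: 10.37
ee_pos: [0.5153, -0.0129, 0.2146]
tcp_rot: [3.132, -0.0, -2.436]
wrist_force: [-0.1, 0.2, 0.3]
gripper_width: 0.0239
grip_force: 0.0
```

jog_arm(commands=[[[0,0,0,0,0,0,0.28],[0,0,0,0,0,0,0.28]]])

```text
t: 10.53
ee_pos: [0.5176, -0.0131, 0.2182]
tcp_rot: [3.137, 0.004, -2.434]
wrist_force: [0.3, -0.2, -0.2]
gripper_width: 0.0239
grip_force: 0.0
```

```bash
cat >> h.py <<'E'
def hcheck():
    s,p,w=wristcloud()
    d=np.hypot(*(w[:,:2]-s["ee_pos"][:2]).T)
    c=w[(w[:,2]>.155)&(w[:,2]<.2)]
    T=p["tool_from_camera"]
    t=Ro.from_euler("xyz",s["tcp_rot"]).inv().apply(w-s["ee_pos"])
    m=(abs(t[:,1])<.009)&(abs(t[:,0])<.03)&(t[:,2]>.012)&(t[:,2]<.085)
    z=w[m][:,2]
    h,e=np.histogram(z,bins=np.arange(.15,.2,.001)); k=h.argmax(); top=w[m][abs(z-e[k]-.0005)<.0015]
    c=top.mean(0); a=np.degrees(np.arctan2(c[1]-O[1],c[0]-O[0]))%360
    print("t",s["t"],"ee",s["ee_pos"],"rot",np.degrees(s["tcp_rot"]),"w",s["gripper_width"],"F",s["wrist_force"],"j6",s["joints"][5])
    print("handle top",len(top),c,"zmed",np.median(top[:,2]),"phi",a,"r",np.hypot(*(c-O)[:2]))
    e=s["ee_pos"]-O; print("tcp phi",np.degrees(np.arctan2(e[1],e[0]))%360,"r",np.hypot(*e[:2]))
    return p
E
python3 - <<'E'
from h import *
p=hcheck(); save(p,"w4")
E
```

```text
t 10.5333 ee [ 0.5176 -0.0131  0.2182] rot [ 179.7206    0.2018 -139.4642] w 0.02392049752707831 F [ 0.2886 -0.224  -0.2478] j6 -0.8781693476693643
handle top 1695 [ 0.5179 -0.0125  0.1867] zmed 0.18671082107380524 phi 218.13185015694438 r 0.048589555046470466
tcp phi 218.48750391262658 r 0.049248986597263275
```

View pics/w4.png

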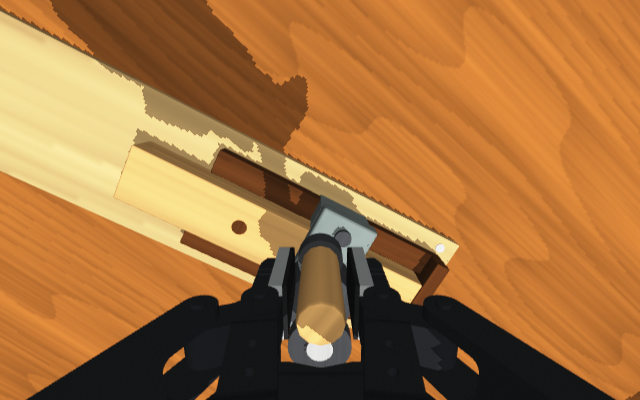

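The handle sits loosely between the pads (top at about (320,320)), and the wrist depth reads its height cleanly. Turning backward; the first 28° cannot reach the thread's start.

```bash
cat >> h.py <<'E'
def arc(phis,zs=None,yaws=None,z=.218,r=.05):
    """rows from the present pose to tcp points on the circle"""
    s=sense(); p=s["ee_pos"]; R=Ro.from_euler("xyz",s["tcp_rot"])
    for i,f in enumerate(phis):
        y=f+1 if yaws is None else yaws[i]; zz=z if zs is None else zs[i]
        print(f,np.round(row(p,R,hp(f,zz,r),down(np.radians(y))),3).tolist())
E
python3 - <<'E'
from h import *
arc([224.5,230.5,236.5,242.5,246.5])
E
```

```text
224.5 [0.002, -0.013, 0.001, 0.002, 0.002, -0.041]
230.5 [0.0, -0.026, 0.001, 0.002, 0.002, -0.091]
236.5 [-0.002, -0.038, 0.001, 0.002, 0.002, -0.141]
242.5 [-0.007, -0.051, 0.001, 0.002, 0.002, -0.191]
246.5 [-0.01, -0.059, 0.001, 0.002, 0.002, -0.224]
```

jog_arm(commands=[[[0.002,-0.013,0,0,0,-0.041,0.28],[0,-0.026,0,0,0,-0.091,0.28],[-0.002,-0.038,0,0,0,-0.141,0.28],[-0.007,-0.051,0,0,0,-0.191,0.28],[-0.01,-0.059,0,0,0,-0.224,0.28]]])

```text
t: 11.0
ee_pos: [0.5361, -0.0284, 0.2185]
tcp_rot: [3.139, 0.006, -1.959]
wrist_force: [-1.1, 1.1, 1.2]
gripper_width: 0.0237
grip_force: 0.7
```

```bash
python3 - <<'E'
from h import *
hcheck(); arc([252,257,257])
arc([252,258,263,263])
E
```

```text
t 11.0 ee [ 0.5361 -0.0284  0.2185] rot [ 179.8738    0.3335 -112.2684] w 0.023660786707354674 F [-1.1374  1.1113  1.1834] j6 -1.37520982061439
handle top 1398 [ 0.5346 -0.0252  0.1871] zmed 0.18707955580423594 phi 243.32118069654013 r 0.04783694086229723
tcp phi 246.45392956305363 r 0.05003515778811883
252 [-0.0, -0.011, 0.001, 0.001, 0.003, -0.044]
257 [-0.002, -0.021, 0.001, 0.0, 0.003, -0.085]
257 [-0.002, -0.021, 0.001, 0.0, 0.003, -0.085]
252 [-0.0, -0.011, 0.001, 0.001, 0.003, -0.044]
258 [-0.002, -0.024, 0.001, 0.0, 0.003, -0.094]
263 [-0.005, -0.034, 0.001, 0.0, 0.003, -0.135]
263 [-0.005, -0.034, 0.001, 0.0, 0.003, -0.135]
```

jog_arm(commands=[[[0,-0.011,0,0,0,-0.043,0.28],[-0.002,-0.022,0,0,0,-0.085,0.28],[-0.002,-0.022,0,0,0,-0.085,0.28]]])

```text
t: 11.3
ee_pos: [0.5448, -0.0311, 0.2183]
tcp_rot: [3.141, 0.006, -1.786]
wrist_force: [-0.3, -0.8, 0.3]
gripper_width: 0.024
grip_force: 0.0
```

```bash
python3 -c "from h import *;hcheck()"
```

```text
t 11.3 ee [ 0.5448 -0.0311  0.2183] rot [ 179.9695    0.321  -102.317 ] w 0.023983378622564087 F [-0.2659 -0.7693  0.2836] j6 -1.5505553557751357
handle top 1495 [ 0.5429 -0.0286  0.1874] zmed 0.18743585900989962 phi 254.06054883725346 r 0.04796338422452631
tcp phi 256.9348046613385 r 0.04990609572766732
```

jog_arm(commands=[[[0,-0.011,0,0,0,-0.043,0.28],[-0.002,-0.022,0,0,0,-0.085,0.28],[-0.002,-0.022,0,0,0,-0.085,0.28]]])

```text
t: 11.6
ee_pos: [0.5531, -0.032, 0.2177]
tcp_rot: [3.141, 0.006, -1.609]
wrist_force: [-0.2, -0.4, 0.8]
gripper_width: 0.0239
grip_force: 0.0
```

```bash
python3 -c "from h import *;hcheck();arc([277,283])"
```

```text
t 11.6 ee [ 0.5531 -0.032   0.2177] rot [179.9664   0.328  -92.1711] w 0.02387030373597941 F [-0.2011 -0.3572  0.8481] j6 -1.726345788151825
handle top 1527 [ 0.5507 -0.0303  0.1876] zmed 0.18758481075456526 phi 263.55217848553775 r 0.048101825671019005
tcp phi 266.5116336648502 r 0.04962348537688767
277 [-0.0, -0.023, -0.001, 0.0, 0.003, -0.086]
283 [-0.003, -0.036, -0.001, -0.0, 0.003, -0.136]
```

The screw climbs as the thread predicts. Continuing.

jog_arm(commands=[[[0,-0.011,0,0,0,-0.043,0.28],[-0.001,-0.023,-0.001,0,0,-0.086,0.28],[-0.001,-0.023,-0.001,0,0,-0.086,0.28]]])

```text
t: 11.9
ee_pos: [0.5622, -0.0318, 0.2178]
tcp_rot: [-3.141, 0.006, -1.429]
wrist_force: [0.2, 0.2, 1.0]
gripper_width: 0.0235
grip_force: 0.0
```

```bash
python3 -c "from h import *;hcheck()"
```

```text
t 11.9 ee [ 0.5622 -0.0318  0.2178] rot [-179.9895    0.3487  -81.8758] w 0.023535147013552023 F [0.2174 0.2253 1.0497] j6 -1.9026183257558094
handle top 1535 [ 0.5596 -0.0307  0.1878] zmed 0.18785504214114848 phi 274.1974329212186 r 0.04831513761800316
tcp phi 277.02387686728287 r 0.049686827106459275
```

jog_arm(commands=[[[0,-0.011,0,0,0,-0.043,0.28],[-0.001,-0.022,0,0,0,-0.085,0.28],[-0.001,-0.022,0,0,0,-0.085,0.28]]])

```text
t: 12.2
ee_pos: [0.5707, -0.0301, 0.2178]
tcp_rot: [-3.14, 0.006, -1.251]
wrist_force: [0.0, 0.3, 0.0]
gripper_width: 0.0239
grip_force: 0.0
```

```bash
python3 -c "from h import *;hcheck();arc([297,303])"
```

```text
t 12.2 ee [ 0.5707 -0.0301  0.2178] rot [-179.9306    0.3449  -71.6971] w 0.023896468341604103 F [0.0188 0.342  0.0256] j6 -2.0745183738945157
handle top 1463 [ 0.5679 -0.0294  0.1881] zmed 0.18810297336645257 phi 284.14744987068536 r 0.04833214739806192
tcp phi 287.0710137507805 r 0.049829202276498154
297 [-0.001, -0.022, -0.001, -0.001, 0.003, -0.082]
303 [-0.004, -0.035, -0.001, -0.001, 0.003, -0.132]
```

jog_arm(commands=[[[0,-0.011,0,0,0,-0.042,0.28],[-0.001,-0.022,-0.001,0,0,-0.083,0.28],[-0.001,-0.022,-0.001,0,0,-0.083,0.28]]])

```text
t: 12.5
ee_pos: [0.5788, -0.0269, 0.218]
tcp_rot: [-3.14, 0.006, -1.078]
wrist_force: [-1.0, -0.9, 0.2]
gripper_width: 0.0237
grip_force: 0.0
```

```bash
python3 -c "from h import *;hcheck()"
```

```text
t 12.5 ee [ 0.5788 -0.0269  0.218 ] rot [-179.8853    0.3408  -61.7443] w 0.023721149027550903 F [-0.9595 -0.9233  0.1733] j6 -2.2401679084060455
handle top 1493 [ 0.5761 -0.0268  0.1882] zmed 0.18819749333302413 phi 294.2753740011912 r 0.04864692744948702
tcp phi 297.0964440116839 r 0.049901326958116915
```

jog_arm(commands=[[[0,-0.011,0,0,0,-0.042,0.28],[-0.001,-0.022,0,0,0,-0.083,0.28],[-0.001,-0.022,0,0,0,-0.083,0.28]]])

```text
t: 12.8
ee_pos: [0.5864, -0.0223, 0.218]
tcp_rot: [-3.138, 0.006, -0.904]
wrist_force: [0.4, -0.1, 0.5]
gripper_width: 0.0238
grip_force: 0.0
```

```bash
python3 -c "from h import *;hcheck();arc([317,323])"
```

```text
t 12.8 ee [ 0.5864 -0.0223  0.218 ] rot [-179.8209    0.3163  -51.782 ] w 0.02382605068082411 F [ 0.4117 -0.0612  0.5126] j6 -2.4040593074302454
handle top 1577 [ 0.5843 -0.0227  0.1874] zmed 0.1873713668813205 phi 305.0637080230092 r 0.04915055173306931
tcp phi 307.24443233204903 r 0.05005571461296904
317 [-0.001, -0.022, 0.0, -0.002, 0.003, -0.083]
323 [-0.004, -0.035, 0.0, -0.002, 0.002, -0.133]
```

The height went down a little, so it may be falling right now. Holding still for a moment and looking again.

jog_arm(commands=[[[0,0,0,0,0,0,0.28],[0,0,0,0,0,0,0.28]]])

```text
t: 13.02
ee_pos: [0.586, -0.0226, 0.2181]
tcp_rot: [-3.139, 0.006, -0.904]
wrist_force: [-0.1, -0.3, 0.1]
gripper_width: 0.0241
grip_force: 0.0
```

```bash
python3 -c "from h import *;hcheck()"
```

```text
t 13.0167 ee [ 0.586  -0.0226  0.2181] rot [-179.8449    0.3267  -51.8057] w 0.024106526367899745 F [-0.1091 -0.3211  0.1415] j6 -2.4041133142270623
handle top 1527 [ 0.5848 -0.0225  0.1805] zmed 0.1805222829765169 phi 305.6559793087364 r 0.049249617151920416
tcp phi 306.7149980469962 r 0.05002525487781859
```

It dropped: top 0.1882 → 0.1805 with the handle at φ ≈ 305°. Now forward, loosely following round and down; the wrist range covers about 300°, and I'll grip for the rest.

jog_arm(commands=[[[-0.001,0.014,0,0,0,0.053,0.28],[-0.003,0.028,0,0,0,0.107,0.28],[-0.007,0.041,0.001,0,0,0.16,0.28],[-0.012,0.054,0.001,0,0,0.213,0.28],[-0.019,0.066,0.002,0,0,0.267,0.28]]])

```text
t: 13.48
ee_pos: [0.5609, -0.033, 0.2175]
tcp_rot: [-3.141, 0.007, -1.468]
wrist_force: [0.2, 0.6, 0.2]
gripper_width: 0.024
grip_force: 0.5
```

```bash
python3 -c "
from h import *
hcheck();arc([268,261.5,255,248.5,242],zs=[.217,.217,.217,.217,.2165])"
```

```text
t 13.4833 ee [ 0.5609 -0.033   0.2175] rot [-179.9745    0.3815  -84.0973] w 0.02400525195890057 F [0.2187 0.5591 0.2273] j6 -1.8666090306923426
handle top 1337 [ 0.5628 -0.0302  0.1801] zmed 0.18008688128571557 phi 277.9624794641556 r 0.04812861565818493
tcp phi 275.4451417562499 r 0.05070659556223395
268 [-0.003, 0.013, 0.001, 0.001, 0.003, 0.056]
261.5 [-0.005, 0.027, 0.001, 0.001, 0.003, 0.11]
255 [-0.01, 0.041, 0.001, 0.001, 0.003, 0.164]
248.5 [-0.015, 0.054, 0.001, 0.001, 0.003, 0.218]
242 [-0.023, 0.066, 0.002, 0.001, 0.003, 0.273]
```

jog_arm(commands=[[[-0.003,0.013,0,0,0,0.056,0.28],[-0.005,0.027,0.001,0,0,0.11,0.28],[-0.01,0.041,0.001,0,0,0.164,0.28],[-0.015,0.054,0.001,0,0,0.218,0.28],[-0.023,0.066,0.002,0,0,0.273,0.28]]])

```text
t: 13.95
ee_pos: [0.5339, -0.0271, 0.2168]
tcp_rot: [3.139, 0.005, -2.037]
wrist_force: [-0.2, -0.7, 0.1]
gripper_width: 0.0239
grip_force: 0.7
```

jog_arm(commands=[[[-0.001,0.014,0,0,0,0.053,0.28],[-0.003,0.028,0,0,0,0.107,0.28],[-0.007,0.041,0.001,0,0,0.16,0.28],[-0.012,0.054,0.001,0,0,0.213,0.28],[-0.019,0.066,0.002,0,0,0.267,0.28]]])

```text
t: 14.37
ee_pos: [0.5135, -0.0085, 0.2162]
tcp_rot: [3.137, 0.002, -2.596]
wrist_force: [0.6, -1.8, 0.3]
gripper_width: 0.0238
grip_force: 0.6
```

```bash
python3 -c "
from h import *
hcheck();arc([204,197.5,191,184.5,178],zs=[.216,.216,.2155,.2155,.215])"
```

```text
t 14.3667 ee [ 0.5135 -0.0085  0.2162] rot [ 179.7429    0.1291 -148.762 ] w 0.02377205753683158 F [ 0.6404 -1.8389  0.2951] j6 -0.707721787280424
handle top 1410 [ 0.5157 -0.0095  0.1786] zmed 0.1786210877166965 phi 213.7681814465168 r 0.048638520462286144
tcp phi 211.357378502137 r 0.04989645119568442
204 [-0.001, 0.013, 0.0, 0.003, 0.001, 0.051]
197.5 [-0.004, 0.027, 0.0, 0.003, 0.001, 0.105]
191 [-0.008, 0.04, 0.001, 0.003, 0.0, 0.159]
184.5 [-0.013, 0.053, 0.002, 0.003, 0.0, 0.213]
178 [-0.021, 0.066, 0.003, 0.003, 0.0, 0.267]
```

jog_arm(commands=[[[-0.001,0.013,0,0,0,0.052,0.28],[-0.004,0.027,0,0,0,0.105,0.28],[-0.008,0.04,0.001,0,0,0.159,0.28],[-0.013,0.053,0.002,0,0,0.213,0.28],[-0.02,0.066,0.003,0,0,0.267,0.28]]])

```text
t: 14.83
ee_pos: [0.5062, 0.0182, 0.2149]
tcp_rot: [3.137, -0.002, 3.13]
wrist_force: [-0.1, -1.8, 1.2]
gripper_width: 0.0237
grip_force: 0.7
```

jog_arm(commands=[[[-0.001,0.014,0,0,0,0.053,0.28],[-0.003,0.028,0,0,0,0.107,0.28],[-0.007,0.041,0.001,0,0,0.16,0.28],[-0.012,0.054,0.001,0,0,0.213,0.28],[-0.019,0.066,0.002,0,0,0.267,0.28]]])

```text
t: 15.25
ee_pos: [0.5136, 0.0449, 0.214]
tcp_rot: [3.138, -0.005, 2.571]
wrist_force: [-1.1, -1.4, 0.1]
gripper_width: 0.0242
grip_force: 0.7
```

```bash
python3 -c "
from h import *
hcheck();arc([140,133.5,127,120.5,114],zs=[.2145,.2145,.214,.214,.2135])"
```

```text
t 15.25 ee [0.5136 0.0449 0.214 ] rot [179.8218  -0.3066 147.3091] w 0.024158059336351134 F [-1.1131 -1.38    0.0686] j6 0.512080641222942
handle top 1376 [0.5117 0.0433 0.1772] zmed 0.1772316672192943 phi 149.77579879038416 r 0.05133948650367663
tcp phi 147.17239174548112 r 0.05051799155900831
140 [-0.002, 0.013, -0.001, 0.002, -0.002, 0.051]
133.5 [-0.004, 0.027, -0.001, 0.002, -0.003, 0.105]
127 [-0.008, 0.041, 0.0, 0.002, -0.003, 0.16]
120.5 [-0.014, 0.054, 0.0, 0.002, -0.003, 0.214]
114 [-0.021, 0.066, 0.002, 0.001, -0.003, 0.268]
```

jog_arm(commands=[[[-0.002,0.013,0,0,0,0.052,0.28],[-0.004,0.027,0,0,0,0.105,0.28],[-0.008,0.041,0.001,0,0,0.16,0.28],[-0.014,0.054,0.001,0,0,0.214,0.28],[-0.021,0.066,0.002,0,0,0.268,0.28]]])

```text
t: 15.72
ee_pos: [0.535, 0.0627, 0.2132]
tcp_rot: [-3.142, -0.007, 2.012]
wrist_force: [-1.0, 0.1, 1.1]
gripper_width: 0.0236
grip_force: 0.8
```

jog_arm(commands=[[[-0.001,0.014,0,0,0,0.053,0.28],[-0.003,0.028,0,0,0,0.107,0.28],[-0.007,0.041,0.001,0,0,0.16,0.28],[-0.012,0.054,0.001,0,0,0.213,0.28],[-0.019,0.066,0.002,0,0,0.267,0.28]]])

```text
t: 16.13
ee_pos: [0.5623, 0.0673, 0.2124]
tcp_rot: [-3.138, -0.007, 1.453]
wrist_force: [-1.5, 1.7, 0.4]
gripper_width: 0.024
grip_force: 0.8
```

```bash
python3 -c "
from h import *
hcheck();arc([76,69.5,63,56.5,50],zs=[.2125,.2125,.212,.212,.2115])"
```

```text
t 16.1333 ee [0.5623 0.0673 0.2124] rot [-179.7945   -0.3792   83.2457] w 0.02403114613012823 F [-1.5297  1.7004  0.3964] j6 1.6746106037996897
handle top 1459 [0.5601 0.0713 0.1757] zmed 0.1757620381594707 phi 85.69809129601083 r 0.053972654434357795
tcp phi 82.93628506357923 r 0.05019578028697237
76 [-0.001, 0.012, -0.0, -0.001, -0.003, 0.05]
69.5 [-0.003, 0.026, -0.0, -0.001, -0.003, 0.104]
63 [-0.008, 0.039, 0.001, -0.001, -0.003, 0.158]
56.5 [-0.013, 0.052, 0.001, -0.002, -0.003, 0.213]
50 [-0.02, 0.065, 0.002, -0.002, -0.003, 0.267]
```

The handle positions show the axis is nearer (0.557, 0.020). Updating it and continuing; about 143° is left.

```bash
sed -i 's/^O=np.array.*;/O=np.array([.557,.0200,0]);/' h.py; python3 -c "
from h import *
arc([78,71.5,65,58.5,52],zs=[.2125,.2125,.212,.212,.2117])"
```

```text
78 [0.006, 0.009, -0.0, -0.001, -0.003, 0.033]
71.5 [0.004, 0.023, -0.0, -0.001, -0.003, 0.088]
65 [0.0, 0.037, 0.001, -0.001, -0.003, 0.142]
58.5 [-0.005, 0.05, 0.001, -0.002, -0.003, 0.196]
52 [-0.011, 0.063, 0.002, -0.002, -0.003, 0.25]
```

jog_arm(commands=[[[0.005,0.009,0,0,0,0.033,0.28],[0.004,0.023,0,0,0,0.088,0.28],[0,0.037,0.001,0,0,0.142,0.28],[-0.005,0.05,0.001,0,0,0.196,0.28],[-0.011,0.063,0.002,0,0,0.25,0.28]]])

```text
t: 16.6
ee_pos: [0.587, 0.0598, 0.2117]
tcp_rot: [-3.136, -0.004, 0.931]
wrist_force: [-0.9, 0.9, 1.6]
gripper_width: 0.024
grip_force: 0.8
```

jog_arm(commands=[[[-0.001,0.014,0,0,0,0.053,0.28],[-0.003,0.028,0,0,0,0.107,0.28],[-0.007,0.041,0.001,0,0,0.16,0.28],[-0.012,0.054,0.001,0,0,0.213,0.28],[-0.019,0.066,0.002,0,0,0.267,0.28]]])

```text
t: 17.02
ee_pos: [0.6037, 0.0378, 0.2108]
tcp_rot: [-3.135, -0.001, 0.371]
wrist_force: [-0.3, 1.3, 1.2]
gripper_width: 0.0237
grip_force: 0.6
```

```bash
python3 -c "
from h import *
hcheck()"
```

```text
t 17.0167 ee [0.6037 0.0378 0.2108] rot [-179.6      -0.0605   21.2798] w 0.023675339930070673 F [-0.2674  1.3149  1.1621] j6 2.7080922145730644
handle top 1429 [0.6039 0.0407 0.1744] zmed 0.17443903556852997 phi 23.764861563021853 r 0.05124936464332512
tcp phi 20.837329743862853 r 0.04998218474917033
```

Closing the grip now for the last ~83°.

jog_arm(commands=[[[0,0,0,0,0,0,0.15],[0,0,0,0,0,0,0.1],[0,0,0,0,0,0,0.1],[0,0,0,0,0,0,0.1]]], squeeze=20)

```text
t: 17.4
ee_pos: [0.6039, 0.0375, 0.2109]
tcp_rot: [-3.137, -0.001, 0.373]
wrist_force: [0.9, -2.4, -1.1]
gripper_width: 0.0171
grip_force: 21.6
```

```bash
python3 -c "
from h import *
hcheck();arc([15,9,3,-3,-9],zs=[.2107,.2106,.2104,.2103,.2102],yaws=[18,15,12,9,7],r=.0507)"
```

```text
t 17.4 ee [0.6039 0.0375 0.2109] rot [-179.7243   -0.0608   21.3488] w 0.017068197370452887 F [ 0.9204 -2.3571 -1.0652] j6 2.7072623260589075
handle top 1717 [0.6049 0.0382 0.1744] zmed 0.17439961556970998 phi 20.81113185797596 r 0.051190657568540104
tcp phi 20.51944245580221 r 0.05003292625407073
15 [0.001, 0.012, 0.0, -0.002, -0.0, 0.028]
9 [-0.001, 0.025, 0.001, -0.002, -0.0, 0.053]
3 [-0.005, 0.038, 0.001, -0.002, -0.0, 0.078]
-3 [-0.01, 0.051, 0.001, -0.002, -0.0, 0.103]
-9 [-0.016, 0.062, 0.001, -0.002, -0.0, 0.119]
```

jog_arm(commands=[[[0,0.012,0,0,0,0.028,0.1],[-0.002,0.025,0.001,0,0,0.053,0.1],[-0.006,0.038,0.001,0,0,0.078,0.1],[-0.011,0.05,0.001,0,0,0.103,0.1],[-0.017,0.062,0.002,0,0,0.119,0.1]]])

```text
t: 17.87
ee_pos: [0.6073, 0.0146, 0.2104]
tcp_rot: [-3.13, -0.003, 0.121]
wrist_force: [5.1, 7.6, 0.9]
gripper_width: 0.0174
grip_force: 21.7
```

```bash
python3 -c "
from h import *
hcheck();arc([-15,-21,-27,-33,-39],zs=[.21,.2099,.2098,.2096,.2095],yaws=[7,7,7,7,7],r=.0507)"
```

```text
t 17.8667 ee [0.6073 0.0146 0.2104] rot [-179.329    -0.1679    6.9459] w 0.017386597935021623 F [5.0872 7.5852 0.9148] j6 2.9182360445457856
handle top 1703 [0.608  0.0159 0.1737] zmed 0.17372313323465707 phi 355.39708738135903 r 0.051125433458968604
tcp phi 353.8257824281113 r 0.050594777293465995
-15 [-0.005, 0.016, 0.001, -0.005, -0.001, -0.001]
-21 [-0.011, 0.028, 0.001, -0.005, -0.001, -0.001]
-27 [-0.018, 0.039, 0.001, -0.005, -0.001, -0.001]
-33 [-0.026, 0.05, 0.001, -0.005, -0.001, -0.001]
-39 [-0.035, 0.06, 0.001, -0.005, -0.001, -0.001]
```

jog_arm(commands=[[[-0.005,0.014,0,0,0,0,0.1],[-0.011,0.027,0.001,0,0,0,0.1],[-0.018,0.038,0.001,0,0,0,0.1],[-0.026,0.049,0.001,0,0,0,0.1],[-0.035,0.059,0.002,0,0,0,0.1]]])

```text
t: 18.33
ee_pos: [0.5962, -0.0109, 0.2095]
tcp_rot: [-3.131, -0.003, 0.123]
wrist_force: [2.5, 5.7, 2.4]
gripper_width: 0.0176
grip_force: 21.6
```

```bash
python3 -c "
from h import *
hcheck();arc([-45,-50,-55,-60,-60],zs=[.2094,.2093,.2092,.209,.209],yaws=[7,7,7,7,7],r=.0507)"
```

```text
t 18.3333 ee [ 0.5962 -0.0109  0.2095] rot [-179.3727   -0.1672    7.0592] w 0.017607201533924963 F [2.4769 5.6993 2.3566] j6 2.8718921555328154
handle top 1643 [ 0.598  -0.0093  0.1731] zmed 0.17310556555960208 phi 324.4410543810752 r 0.05040224574613976
tcp phi 321.73782892537866 r 0.0499278789699927
-45 [-0.008, 0.009, -0.0, -0.005, -0.001, 0.0]
-50 [-0.017, 0.016, 0.0, -0.005, -0.001, 0.0]
-55 [-0.026, 0.021, 0.0, -0.005, -0.001, 0.0]
-60 [-0.036, 0.026, 0.001, -0.005, -0.001, 0.0]
-60 [-0.036, 0.026, 0.001, -0.005, -0.001, 0.0]
```

jog_arm(commands=[[[-0.008,0.009,0,0,0,0,0.1],[-0.017,0.016,0,0,0,0,0.1],[-0.026,0.021,0.001,0,0,0,0.1],[-0.036,0.026,0.001,0,0,0,0.1],[-0.036,0.026,0.001,0,0,0,0.1]]])

```text
t: 18.8
ee_pos: [0.5825, -0.0233, 0.2088]
tcp_rot: [-3.131, -0.002, 0.122]
wrist_force: [2.2, 5.1, 0.5]
gripper_width: 0.0173
grip_force: 21.5
```

```bash
python3 -c "
from h import *
p=hcheck();save(p,'w9');arc([-62,-64],zs=[.209,.209],yaws=[7,7],r=.0507)"
```

```text
t 18.8 ee [ 0.5825 -0.0233  0.2088] rot [-179.4109   -0.0945    7.0153] w 0.017300171807844742 F [2.204  5.0992 0.53  ] j6 2.848460094918338
handle top 1691 [ 0.5847 -0.0218  0.1725] zmed 0.17255902518942184 phi 303.48853537667657 r 0.05017519032176616
tcp phi 300.4876972903442 r 0.050235802430954685
-62 [-0.005, 0.003, -0.001, -0.005, -0.001, 0.0]
-64 [-0.009, 0.005, -0.001, -0.005, -0.001, 0.0]
```

View pics/w9.png

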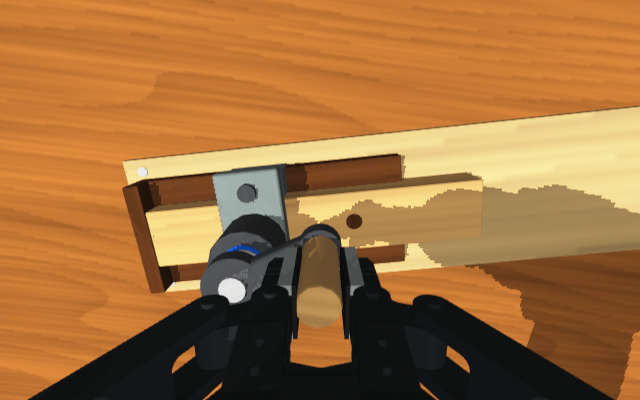

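Wrist view: the handle (320,290) is gripped and the blank's front touches the stop (150,225). The handle is back at the drop angle and 8 mm lower. Adding a few degrees for the uncertainty in the drop angle, then holding still.

jog_arm(commands=[[[-0.004,0.002,0,0,0,0,0.1],[-0.008,0.005,0,0,0,0,0.1],[-0.008,0.005,0,0,0,0,0.1],[-0.008,0.005,0,0,0,0,0.1],[-0.008,0.005,0,0,0,0,0.1]]])

```text
t: 19.27
ee_pos: [0.5799, -0.0251, 0.2088]
tcp_rot: [-3.131, -0.002, 0.123]
wrist_force: [2.9, 6.1, 0.2]
gripper_width: 0.0175
grip_force: 21.5
```

jog_arm(commands=[[[0,0,0,0,0,0,0.1],[0,0,0,0,0,0,0.1],[0,0,0,0,0,0,0.1],[0,0,0,0,0,0,0.1]]])

```text
t: 19.6
ee_pos: [0.5799, -0.0251, 0.2088]
tcp_rot: [-3.131, -0.002, 0.123]
wrist_force: [3.0, 7.2, 0.8]
gripper_width: 0.0175
grip_force: 21.5
```

```bash
python3 -c "
from h import *
p=hcheck(); print(sense()['qd'],sense()['joints'])
s,p,w=wristcloud(); f=np.array([wj(q) for q in w[(w[:,2]<.05)&(w[:,2]>.005)]])
c=f[(abs(f[:,0])<.015)&(f[:,2]>.035)&(f[:,2]<.045)]; print('blank rear y',np.percentile(c[:,1],[0,.5,1]))
m=f[(abs(f[:,0])<.015)&(f[:,1]>.04)&(f[:,1]<.1)]; print('gap pts at front',(m[:,2]<.03).sum(),len(m))"
```

```text
t 19.6 ee [ 0.5799 -0.0251  0.2088] rot [-179.3755   -0.1026    7.0574] w 0.017490375954110828 F [3.0436 7.1653 0.8048] j6 2.8436255891155597
handle top 1692 [ 0.5819 -0.0235  0.1725] zmed 0.1725528504811346 phi 299.78883048205546 r 0.05012424485594204
tcp phi 296.92656926876094 r 0.05057312037077893
[ 0.0021 -0.0008 -0.0003 -0.0007 -0.0004 -0.    ] [-0.1748  0.4596 -0.2478  0.8649  0.011   2.8437]
blank rear y [-0.1648 -0.1634 -0.1624]
gap pts at front 0 2702
```

Everything checks: the blank's rear is at about −0.164 (home is −0.165), there is no gap at the stop, the turn is about 363°, and the handle is gripped and still. Handing in.

```bash
python3 -c "
from workcell import *
print(close_job())"
```

```text
the job is handed in; nothing more can be done
None
```

The job is handed in: the blank is home against the stop, the screw dropped into its thread and was turned forward about 363° (a few degrees extra because the drop angle was uncertain), and the gripper is holding the handle still.

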